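# Load the tube magazine and ram it home

## Task

Load the tube magazine: put the plain straight spacer into the tube first and the waisted roller on top of it, then push them down the tube with the ramrod until the follower sits firmly on its bottom stop. Finally stand the ramrod back in its holder, and do not disturb the flanged roller, which is too wide for the tube, or the other things on the bench.

Things in the scene. Friction and masses are not known exactly. Their poses are not given: they have to be found in the camera images.
- magazine: Fixed tube magazine: a clear upright tube (bore 33 mm, outside 39 mm) on a dark steel base plate 86 x 86 x 12 mm. Its top 14 mm flares into a funnel (43 mm inside, 49 mm outside at the rim). Origin: centre of the base underside on the bench; z up along the tube axis. Rim 177 mm above the origin.
- magazine_mouth (a point): Centre of the magazine's open mouth at rim height, 177 mm above the bench, on the tube's axis.
- follower (a joint): How far the follower disc inside the tube is pushed down, m: 0 = top, its upper face 105 mm below the rim; 0.05 = on its bottom stop, 155 mm below. Starts at 0 to 0.015. Stiff: moves only under a push of about 8 N and stays where left; a dropped part may shift it some mm. With both parts in and the follower on its stop, the stack's top is 35 mm below the rim.
- spacer: Plain straight grey plastic cylinder, 29 mm across and 60 mm tall, standing upright loose, about 60 g. Origin: centre of its underside, z up along its axis. It must go into the magazine first.
- waisted_roller: Grey plastic roller 60 mm tall standing upright loose, about 60 g: two heads 29 mm across and 20 mm tall with a thin waist (18 mm across) between them. Origin: centre of its underside, z up along its axis. It goes in on top of the spacer.
- flanged_roller: Grey plastic roller 29 mm across and 60 mm tall with a 44 mm wide flange 18 to 26 mm above its foot; it does not fit the tube and must be left standing. Origin: centre of its underside, z up.
- ramrod: Loose ramrod, 139 mm tall, 140 g, upright in the holder. From the foot up: steel foot 26 mm across (0 to 12 mm), steel shaft 16 mm across (to 80 mm), black guard disc 44 mm across (80 to 87 mm), wooden grip 22 mm across (87 to 139 mm). Origin: centre of the foot underside, z up along its axis. Held by the grip, fingertips can bear on the guard.
- holder: Fixed black cup for the ramrod: bore 40 mm, flared to 48 mm at the mouth, rim 56 mm above the bench, 74 x 74 mm foot plate; its inner floor is 6 mm above its origin, which is the centre of its underside on the bench, z up.
- washer_tin: Loose open round tin of washers, 61 mm across, 24 mm tall; origin at the centre of its underside. Leave alone.
- label_roll: Loose roll of white labels standing on its face, 62 mm across, 51 mm tall; origin at the centre of its underside. Leave alone.
- rubber_stamp: Loose rubber stamp with a turned knob, 28 (its x) x 62 (its y) mm foot, 77 mm tall; origin at the centre of its underside. Leave alone.
- pen_pot: Loose black pot of pens, 80 mm across, 147 mm tall, behind the work; origin at the centre of its underside. Leave alone.
- tea_mug: Loose striped mug, 80 mm across plus handle, 89 mm tall, left of the work; origin at the centre of its underside's extent. Leave alone.
- red_cap_bottle: Fixed bottle, 59 mm across and 198 mm tall, at the left; origin at the centre of its underside.
- leaning_board: Fixed brown fibreboard sheet, 560 mm wide and 18 mm thick, standing on the floor behind the far edge of the bench and rising 320 mm above the bench top. Its flat face looks along its own -x; origin on the floor under its middle: the board lies along its own y, 280 mm either way.

How it is judged:
By the outcome, as a careful person would: the job done as asked, in the order asked, and still so for the second after the job is handed in, with the robot touching nothing.
It also fails if it takes over 72 s, if anything falls off the work surface, if the arm or the gripper's body presses on something with over 40 N, if the wrist force passes 120 N, or if a joint passes its speed limit or range.

## Robot

A 7-joint arm with a two-finger parallel gripper is mounted at the origin on the work surface; the furniture and walls round the work are solid. World frame = base frame: x ahead of the robot, y to its left, z up, the work surface at z = 0. Lengths are in m, angles in degrees, forces in N, time in s.
With the tool pointing down it reaches from about 0.4 to 0.85 m from the base axis. Payload 10.4 kg.
Tool frame: the origin (TCP) lies between the finger pads; the fingertips stand 14 mm ahead of it and the grasp point (between the pads) lies 5 mm behind it; z points along the fingers, y is the line along which they close (so a half turn about z gives the same grasp; the last joint's range is limited). The gripper opens to 87 mm and grips with 3 to 60 N. Pads are 19 mm wide; open, the fingers measure 117 mm over their backs; the gripper's body (75 mm by 190 mm) begins 51 mm behind the grasp point.
Start: joints at [69.408, 19.034, -3.707, 83.658, 1.238, 77.344, -5.071], TCP at [0.207, -0.59, 0.237] pointing down, gripper open.
Joint ranges: [-148.97, 148.97], [-28.65, 121.19], [-84.17, 76.75], [9.2, 138.47], [-72.65, 252.65], [3.7, 117.97], [-149.18, 149.18]. Speed limits (degrees/s): [127.2, 127.2, 159.86, 159.86, 180, 180, 180].

## Interface

Orientations are given as a 3x3 rotation matrix whose columns are the frame's x, y, z axes.
In Python, from plant import * gives the robot as it stands. The module is installed in compiled form; this text tells all that it offers.
- The arm moves only by the shell command python3 -m pendant 'ROWS' [FORCE]. ROWS is JSON, a list of rows, each a list of 7 numbers: the shift along the tool's x, y, z in cm, then the turn, a rotation vector about the tool's x, y, z in degrees, then the closure, from 0 (fully open) to 1 (shut). A call has 1 to 5 rows; each row shifts and turns the commanded pose from where the row before left it, along the tool's axes as they then stand; what a row does not reach is not made up. A row lasts 1/8 s, in which the tool goes at most 62.5 mm and 10.7 degrees, less where a joint would pass 70% of its speed; a pose out of reach is approached as far as the arm can. A call is refused whole if a number of a shift passes 6.25 or a number of a turn 10.7, either way. A call with a gripper value outside its range is refused whole. The fingers move at their own pace and stop on an object; FORCE is the grip in N (left out, the last holds). Time passes only in rows, so rows that do not move let the fingers close. It gives the time, the measured TCP pose, the force, the opening and the grip force at its end, in the units of the state.
- sense(): the state, without advancing time (a new reading comes with each control period).
- capture(name): name is "side" or "top" or "wrist"; returns a dict with "image" (384x512x3 uint8, red, green, blue), "fx", "fy", "cx", "cy" (pixels), "world_to_cam" (4x4, takes a point from world to camera coordinates). Camera axes: x right, y down, z forward; pixel columns grow to the right and rows downward; lengths in m; the calibration is good to about 2 mm. A picture is of the moment at which its call begins. There is no depth.
- close_job(): hands the job in; it is judged then, once.
The state is a dict: "clock": time; "q": joint angles; "qd": joint speeds; "tau": joint torques, N m; "eef_pos": TCP position; "ee_rot": TCP orientation; "ft_force": force on the tool from outside, world axes, zero at the start; "torque": the same for the moment, N m; "opening": finger opening in m; "grip_force": force on a finger pad.
Only numpy, scipy, OpenCV 4.12 (cv2) and the standard library are available. Lean on these libraries where they do the work, as an engineer would, in place of code of your own. Each camera call takes 0.05 s, during which the arm holds its last target. There are 200 camera calls.

## Working session

There is one attempt and no reset: what is moved stays moved. The work goes in short steps, Python scripts to look and compute and a shell command to move; the robot and the scene stay as the last step left them, time stands still between calls to the robot, and variables do not carry over. Pictures are saved under pics/ and viewed, at most 10 in all, crops included, and the job is handed in when it is done.

```bash
mkdir -p pics
python3 - <<'E'
from plant import *
import cv2,numpy as np
s=sense();print(s['clock'],s['eef_pos'],s['ee_rot'],s['opening'],s['ft_force'])
for n in('side','top'):
    c=capture(n);cv2.imwrite(f'pics/{n}0.png',cv2.resize(c['image'][:,:,::-1],(800,600),interpolation=cv2.INTER_CUBIC))
    print(n,c['fx'],c['fy'],c['cx'],c['cy'],np.round(c['world_to_cam'],4).tolist())
E
```

```text
0.0 [ 0.20640251 -0.5895439   0.23574735] [[ 9.43822589e-01  3.30452163e-01 -5.37651713e-04]
 [ 3.30452593e-01 -9.43821661e-01  1.32495692e-03]
 [-6.96124534e-05 -1.42819267e-03 -9.99998978e-01]] 0.08688251592143036 [0.75080582 0.55587212 0.24069658]
side 474.3829038126827 474.3829038126827 254.58562887625234 195.81315282759437 [[0.9998, 0.0162, -0.0131, -0.4913], [0.003, -0.7354, -0.6776, -0.1429], [-0.0206, 0.6774, -0.7353, 1.4181], [0.0, 0.0, 0.0, 1.0]]
top 419.6711827573548 419.6711827573548 255.36132289325914 195.28188846386814 [[-0.0234, -0.9997, 0.0117, 0.0193], [-0.9865, 0.0212, -0.1624, 0.4307], [0.1621, -0.0153, -0.9867, 1.3017], [0.0, 0.0, 0.0, 1.0]]
```

View pics/side0.png

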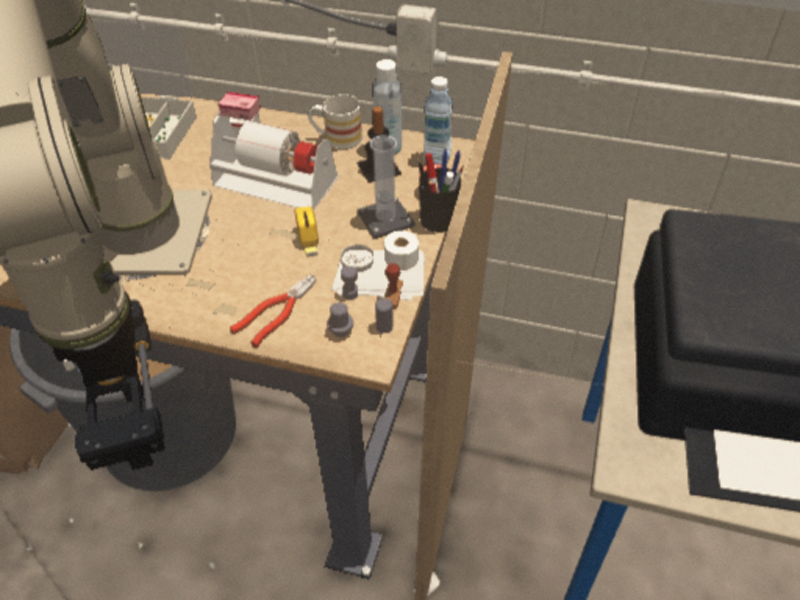

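View pics/top0.png

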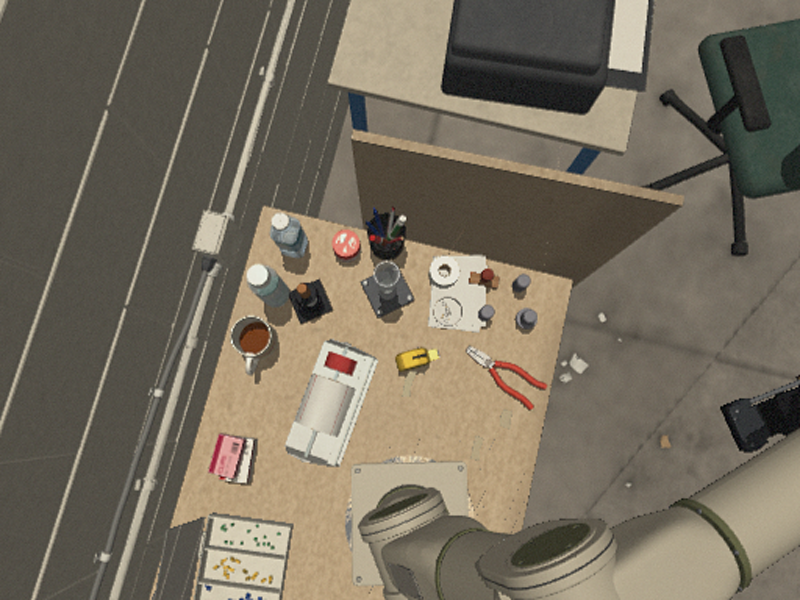

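Run:
```python
import cv2,numpy as np
from plant import *
T=capture('top')['image'][:,:,::-1];S=capture('side')['image'][:,:,::-1]
cv2.imwrite('pics/st.png',S);cv2.imwrite('pics/tt.png',T)
C=np.zeros((600,800,3),np.uint8)
def put(I,x,y,w,h,k,X,Y):
    C[Y:Y+h*k,X:X+w*k]=cv2.resize(I[y:y+h,x:x+w],None,fx=k,fy=k,interpolation=cv2.INTER_CUBIC)
put(T,155,130,200,85,4,0,0)
put(S,205,160,75,60,4,0,345)
put(S,190,50,120,63,4,310,345)
cv2.imwrite('pics/c1.png',C)
C[:]=0
put(S,205,80,90,140,4,0,0); put(T,175,155,100,58,4,400,0); put(T,265,155,90,60,4,400,300)
cv2.imwrite('pics/c2.png',C)
```

```text
(no output)
```

View pics/c1.png

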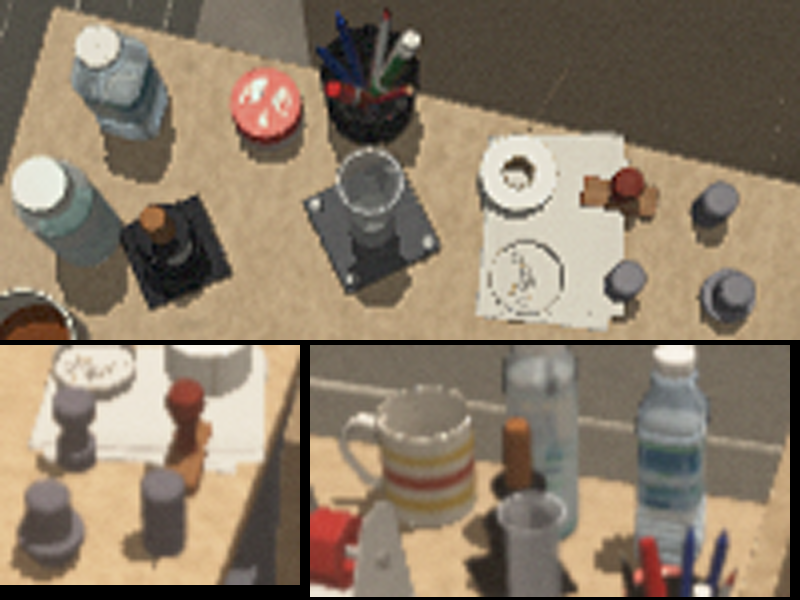

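```bash
cat > h.py <<'E'
import numpy as np,cv2
from scipy.optimize import least_squares
from scipy.spatial.transform import Rotation as R
from plant import *
def proj(c,P):
    M=np.asarray(c['world_to_cam']); p=M[:3,:3]@np.asarray(P,float)+M[:3,3]
    return np.array([c['fx']*p[0]/p[2]+c['cx'],c['fy']*p[1]/p[2]+c['cy']])
def onz(c,u,v,z):
    M=np.asarray(c['world_to_cam']);d=M[:3,:3].T@[(u-c['cx'])/c['fx'],(v-c['cy'])/c['fy'],1]
    o=-M[:3,:3].T@M[:3,3]; return o+d*(z-o[2])/d[2]
def to(x,y,z,yaw=None):
    """remaining shift (cm, tool axes) and turn (deg) to pose with tool down, tool x at yaw deg in world"""
    s=sense();E=np.array(s['ee_rot'])
    a=np.degrees(np.arctan2(E[1,0],E[0,0]))if yaw is None else yaw
    r=np.radians(a);D=np.array([[np.cos(r),np.sin(r),0],[np.sin(r),-np.cos(r),0],[0,0,-1]])
    print('t',round(s['clock'],2),'pos',np.round(s['eef_pos'],4),'shift cm',np.round(E.T@(np.array([x,y,z])-s['eef_pos'])*100,2),
     'turn',np.round(np.degrees(R.from_matrix(E.T@D).as_rotvec()),1),'yaw',round(float(np.degrees(np.arctan2(E[1,0],E[0,0]))),1),'shift in target axes',np.round(D.T@(np.array([x,y,z])-s['eef_pos'])*100,2))
    print('q',np.round(s['q'],0),'F',np.round(s['ft_force'],1),'op',round(s['opening'],4),'grip',s['grip_force'])
E
python3 - <<'E'
from h import *
t,s=capture('top'),capture('side')
T=lambda x,y:(x/4+155,y/4+130)
L=lambda x,y:(x/4+205,(y-345)/4+160)
U=lambda x,y:((x-310)/4+190,(y-345)/4+50)
for n,a,b,z in[('spacer',T(721,197),L(163,480),.06),('waist',T(630,275),L(75,402),.06),('mag rim',T(371,181),U(532,509),.177),('rod',T(153,217),U(516,425),.145),('flang',T(737,291),L(48,498),.06),('stamp',T(629,183),L(186,393),.07),('bottleL',T(40,185),U(545,330),.198),('bottleR',T(98,46),U(674,355),.17),('label',T(517,175),None,.051),('penpot',T(371,92),None,.1),('tin',T(526,277),None,.024),('mug',T(25,330),None,.089)]:
    q=onz(t,*a,z); print(n,'top',np.round(q,4),'side',None if b is None else np.round(onz(s,*b,z),4))
for n,p,z in[('magbase',(372,245),.012),('holder',(175.5,252.5),.004),('bottleLfoot',(95,245),0),('bottleRfoot',(140,115),0)]:print(n,np.round(onz(t,*T(*p),z),4))
print(onz(t,*T(304,203),.012),onz(t,*T(440,243),.012),onz(t,*T(120,237),.004),onz(t,*T(232,270),.004))
for n in('top','side'):
  c=t if n=='top' else s;M=c['world_to_cam'];print(-np.array(M)[:3,:3].T@np.array(M)[:3,3])
w=capture('wrist');print('wrist cam',-np.array(w['world_to_cam'])[:3,:3].T@np.array(w['world_to_cam'])[:3,3],np.round(w['world_to_cam'],3).tolist(),w['fx'])
to(.5,-.3,.3,0)
E
```

```text
spacer top [ 0.4727 -0.243   0.06  ] side [ 0.4737 -0.2406  0.06  ]
waist top [ 0.4121 -0.1683  0.06  ] side [ 0.4136 -0.1707  0.06  ]
mag rim top [0.4663 0.0323 0.177 ] side [0.4681 0.0359 0.177 ]
rod top [0.4496 0.1924 0.145 ] side [0.4507 0.1899 0.145 ]
flang top [ 0.3977 -0.2514  0.06  ] side [ 0.4018 -0.2563  0.06  ]
stamp top [ 0.4834 -0.1693  0.07  ] side [ 0.487  -0.1722  0.07  ]
bottleL top [0.4638 0.2644 0.198 ] side [0.4727 0.2347 0.198 ]
bottleR top [0.5724 0.2291 0.17  ] side [0.5703 0.2463 0.17  ]
label top [ 0.4958 -0.0835  0.051 ] side None
penpot top [0.5528 0.031  0.1   ] side None
tin top [ 0.4178 -0.0902  0.024 ] side None
mug top [0.3755 0.2965 0.089 ] side None
magbase [0.4486 0.0328 0.012 ]
holder [0.4472 0.193  0.004 ]
bottleLfoot [0.4555 0.2591 0.    ]
bottleRfoot [0.564  0.2226 0.    ]
[0.48449466 0.08749147 0.012     ] [ 0.44907394 -0.02237777  0.012     ] [0.46100121 0.23813752 0.004     ] [0.43179033 0.14712553 0.004     ]
[0.21437208 0.03012616 1.35405093]
[ 0.52072727 -1.0578296   0.93948045]
wrist cam [ 0.28199367 -0.56245335  0.38343551] [[0.33, -0.944, -0.0, -0.624], [-0.903, -0.316, 0.291, -0.035], [-0.275, -0.096, -0.957, 0.39], [0.0, 0.0, 0.0, 1.0]] 305.0866572392147
t 0.35 pos [ 0.2065 -0.5898  0.2364] shift cm [ 37.28 -17.66  -6.36] turn [-0.   0.  19.3] yaw 19.3 shift in target axes [ 29.35 -28.98  -6.36]
q [69. 19. -4. 84.  1. 77. -5.] F [ 0.9 -0.8  0. ] op 0.0872 grip 0.0
```

Run:
```python
from h import *
t,s=capture('top'),capture('side')
print('board top near edge',onz(t,355/800*512,143/800*512,.32),onz(t,680/800*512,205/800*512,.32))
print('board top side view',onz(s,442/800*512,285/800*512,.32))
print('bench edge by board',onz(t,572/800*512,282/800*512,0),onz(t,420/800*512,245/800*512,0))
I=s['image'][:,:,::-1];J=t['image'][:,:,::-1]
C=np.zeros((600,800,3),np.uint8)
def put(I,x,y,w,h,k,X,Y):
    C[Y:Y+h*k,X:X+w*k]=cv2.resize(I[y:y+h,x:x+w],None,fx=k,fy=k,interpolation=cv2.INTER_CUBIC)
put(I,215,35,80,100,6,0,0);put(J,155,130,53,67,6,482,0)
cv2.imwrite('pics/c3.png',C)
```

```text
board top near edge [0.65925301 0.08090238 0.32      ] [ 0.54149628 -0.45287395  0.32      ]
board top side view [ 0.55441983 -0.45368399  0.32      ]
bench edge by board [ 0.47845356 -0.35733748  0.        ] [ 0.56534743 -0.03857241  0.        ]
```

View pics/c3.png

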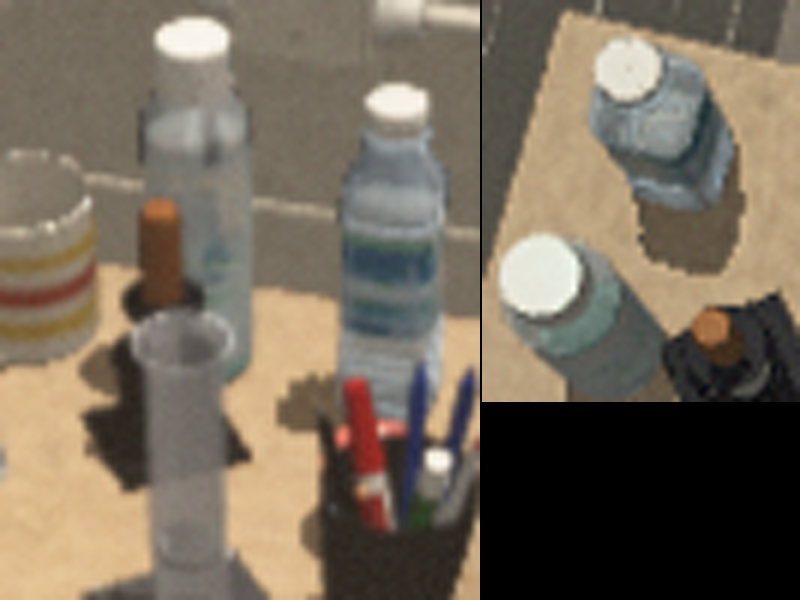

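```bash
python3 -m pendant '[[0,0,0,0,0,-6.4,0.3],[0,0,0,0,0,-6.3,0.5]]' 30
python3 - <<'E'
from h import *
def tri(a,b):
    t,s=capture('top'),capture('side')
    return least_squares(lambda P:np.r_[proj(t,P)-a,proj(s,P)-b],[.5,.1,.15])
for a,b in[((164.8,175.7),(247,41.3)),((179.5,141.7),(281.2,51.7))]:
    r=tri(a,b);print(np.round(r.x,4),r.cost)
to(.473,-.242,.18,32)
E
```

```text
clock: 0.7
eef_pos: [0.2066, -0.5899, 0.2366]
ee_rot: [[0.846, 0.533, 0.0], [0.533, -0.846, -0.0], [-0.0, 0.0, -1.0]]
ft_force: [0.2, 0.8, -0.9]
opening: 0.0742
grip_force: 0.0
[0.4661 0.2653 0.1969] 0.02503657441461119
[0.5689 0.227  0.1836] 0.1615690846565978
t 0.9 pos [ 0.2065 -0.5899  0.2366] shift cm [ 40.99 -15.5    5.66] turn [ 0.  -0.  -0.2] yaw 31.8 shift in target axes [ 41.04 -15.38   5.66]
q [71. 19. -5. 84.  2. 77.  7.] F [-0.   0.2  0.3] op 0.0587 grip 0.0
```

```bash
python3 -m pendant '[[5.1,-1.9,0,0,0,0,0.5],[5.1,-1.9,0,0,0,0,0.5],[5.1,-1.9,0,0,0,0,0.5],[5.1,-1.9,0.5,0,0,0,0.5],[5.1,-1.9,1,0,0,0,0.5]]' ; python3 -m pendant '[[5.1,-1.9,1,0,0,0,0.5],[5.1,-1.9,1,0,0,0,0.5],[5.1,-1.9,1,0,0,0,0.5],[0,0,0,0,0,0,0.5]]'
python3 - <<'E'
from h import *
to(.473,-.242,.18,32)
w=capture('wrist')
cv2.imwrite('pics/w1.png',cv2.resize(w['image'][:,:,::-1],(800,600),interpolation=cv2.INTER_CUBIC))
for P in[(.473,-.242,.06),(.413,-.17,.06),(.4,-.253,.06)]:print(proj(w,P)*800/512)
E
```

```text
clock: 1.52
eef_pos: [0.3736, -0.3729, 0.222]
ee_rot: [[0.849, 0.528, 0.001], [0.528, -0.849, -0.001], [0.0, 0.002, -1.0]]
ft_force: [0.5, -0.8, -0.6]
opening: 0.0437
grip_force: 0.0
clock: 2.02
eef_pos: [0.4742, -0.2402, 0.191]
ee_rot: [[0.845, 0.534, 0.0], [0.534, -0.845, 0.002], [0.001, -0.002, -1.0]]
ft_force: [-0.2, 0.2, 0.0]
opening: 0.0433
grip_force: 0.0
t 2.02 pos [ 0.4742 -0.2402  0.191 ] shift cm [-0.2   0.09  1.1 ] turn [-0.1 -0.1  0.3] yaw 32.3 shift in target axes [-0.2   0.09  1.1 ]
q [ 43.  11. -23. 100.   4.  70. -39.] F [-0.2  0.2  0. ] op 0.0433 grip 0.0
[396.38254557 289.59181326]
[245.61957927 308.61383563]
[350.49706425 389.30165967]
```

View pics/w1.png

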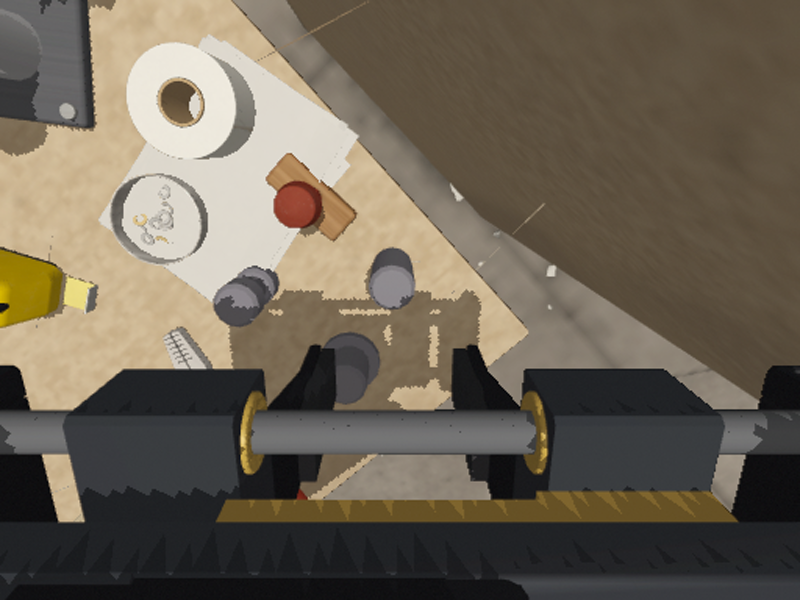

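Run:
```python
from h import *
w=capture('wrist')
for n,u,v in[('sp',392.5,286.5),('wa',239.5,302.5),('fl',345,381)]:print(n,onz(w,u*.64,v*.64,.06))
to(.4735,-.241,.049,32)
```

```text
sp [ 0.47190832 -0.24200732  0.06      ]
wa [ 0.41326102 -0.16779664  0.06      ]
fl [ 0.40162818 -0.2497751   0.06      ]
t 2.12 pos [ 0.472  -0.2448  0.1915] shift cm [ 0.33 -0.24 14.25] turn [ 0.  0. -0.] yaw 32.0 shift in target axes [ 0.33 -0.24 14.25]
q [ 43.  11. -23. 100.   4.  70. -39.] F [-0.7 -1.7 -0.8] op 0.0434 grip 0.0
```

```bash
python3 -m pendant '[[0.1,-0.2,4,0,0,0,0.5],[0.1,-0.1,3,0,0,0,0.5],[0,0,0,0,0,0,0.5],[0,0,0,0,0,0,0.5]]'
python3 - <<'E'
from h import *
to(.473,-.242,.049,32);
import pickle
w=capture('wrist');to(.473,-.242,.049,32);w2=capture('wrist')
print(np.abs(np.array(w['world_to_cam'])-w2['world_to_cam']).max(), np.abs(w['image'].astype(int)-w2['image']).mean())
pickle.dump(w,open('w2.pkl','wb'))
cv2.imwrite('pics/w2.png',cv2.resize(w['image'][100:300,100:366,::-1],(798,600),interpolation=cv2.INTER_CUBIC))
E
```

```text
clock: 2.62
eef_pos: [0.4724, -0.2424, 0.123]
ee_rot: [[0.849, 0.528, 0.001], [0.528, -0.849, -0.001], [0.001, 0.002, -1.0]]
ft_force: [-0.7, -0.6, 0.1]
opening: 0.0434
grip_force: 0.0
t 2.62 pos [ 0.4724 -0.2424  0.123 ] shift cm [ 0.07 -0.01  7.4 ] turn [ 0.1 -0.  -0.1] yaw 31.9 shift in target axes [ 0.07 -0.    7.4 ]
q [ 42.  14. -23. 105.   6.  62. -41.] F [-0.7 -0.6  0.1] op 0.0434 grip 0.0
t 2.67 pos [ 0.4727 -0.2423  0.1232] shift cm [ 0.03 -0.02  7.42] turn [ 0.1 -0.1 -0.1] yaw 31.9 shift in target axes [ 0.04 -0.01  7.42]
q [ 42.  14. -23. 105.   6.  62. -41.] F [-0.1  0.2  0.5] op 0.0434 grip 0.0
0.0006794129785242797 1.4203559027777777
```

View pics/w2.png

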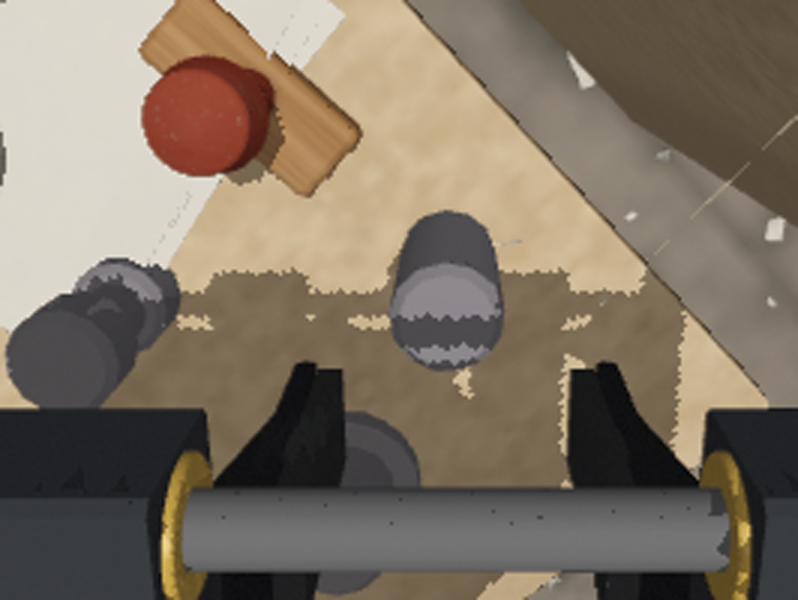

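Run:
```python
from h import *
import pickle
w=pickle.load(open('w2.pkl','rb'))
for n,u,v in[('sp',446.5,317),('wa',66,358)]:print(n,onz(w,u/3+100,v/3+100,.06))
p=onz(w,446.5/3+100,317/3+100,.06)
to(p[0],p[1],.05,32)
```

```text
sp [ 0.47308469 -0.23864785  0.06      ]
wa [ 0.41416647 -0.1642765   0.06      ]
t 2.73 pos [ 0.4728 -0.2421  0.1232] shift cm [ 0.2  -0.3   7.32] turn [ 0.1 -0.1 -0.1] yaw 31.9 shift in target axes [ 0.21 -0.28  7.32]
q [ 42.  14. -23. 105.   6.  62. -41.] F [ 1.1 -0.8 -0.6] op 0.0434 grip 0.0
```

```bash
python3 -m pendant '[[0.15,-0.2,2.5,0,0,0,0.5],[0,0,2.5,0,0,0,0.5],[0,0,2.4,0,0,0,0.5],[0,0,0,0,0,0,0.5],[0,0,0,0,0,0,0.75]]' 30;python3 -m pendant '[[0,0,0,0,0,0,0.9],[0,0,0,0,0,0,0.9],[0,0,0,0,0,0,0.9]]'; python3 -c "
from h import *
to(.473,-.24,.29,32)"
```

```text
clock: 3.35
eef_pos: [0.4732, -0.2392, 0.049]
ee_rot: [[0.848, 0.53, 0.002], [0.53, -0.848, -0.001], [0.001, 0.002, -1.0]]
ft_force: [0.5, 0.3, 0.5]
opening: 0.039
grip_force: 0.0
clock: 3.72
eef_pos: [0.4732, -0.2392, 0.0487]
ee_rot: [[0.848, 0.53, 0.002], [0.53, -0.848, -0.001], [0.001, 0.002, -1.0]]
ft_force: [-0.7, -1.3, 5.9]
opening: 0.0278
grip_force: 30.0
t 3.73 pos [ 0.4732 -0.2392  0.0487] shift cm [ -0.04   0.11 -24.13] turn [ 0.1 -0.1 -0. ] yaw 32.0 shift in target axes [ -0.06   0.06 -24.13]
q [ 41.  20. -22. 108.   9.  53. -43.] F [-0.7 -1.3  5.9] op 0.0278 grip 30.001172793217847
```

```bash
python3 -m pendant '[[0,0,-5.5,0,0,0,0.9],[0,0,-5.5,0,0,0,0.9],[0,0,-5.5,0,0,0,0.9],[0,0,-5.5,0,0,0,0.9],[2.8,-4.7,0,0,0,0,0.9]]' ;python3 -m pendant '[[2.8,-4.7,0,0,0,0,0.9],[2.8,-4.7,0,0,0,0,0.9],[2.8,-4.7,0,0,0,0,0.9],[2,-3.3,0,0,0,0,0.9],[0,0,0,0,0,0,0.9]]'
python3 - <<'E'
from h import *
to(.467,.034,.27,32)
w=capture('wrist')
cv2.imwrite('pics/w3.png',cv2.resize(w['image'][:,:,::-1],(800,600),interpolation=cv2.INTER_CUBIC))
import pickle;pickle.dump(w,open('w3.pkl','wb'))
E
```

```text
clock: 4.35
eef_pos: [0.4725, -0.1872, 0.2719]
ee_rot: [[0.851, 0.524, 0.007], [0.524, -0.851, -0.004], [0.004, 0.007, -1.0]]
ft_force: [1.8, 1.5, -1.2]
opening: 0.0282
grip_force: 30.0
clock: 4.97
eef_pos: [0.4669, 0.0219, 0.268]
ee_rot: [[0.845, 0.535, 0.001], [0.535, -0.845, 0.0], [0.001, 0.0, -1.0]]
ft_force: [-0.1, -0.3, -0.5]
opening: 0.028
grip_force: 30.0
t 4.97 pos [0.4669 0.0219 0.268 ] shift cm [ 0.66 -1.01 -0.2 ] turn [ 0.  -0.   0.3] yaw 32.3 shift in target axes [ 0.65 -1.02 -0.2 ]
q [ 29.  -0. -37. 102.  -0.  78. -65.] F [-0.1 -0.3 -0.5] op 0.028 grip 30.000187078185263
```

View pics/w3.png

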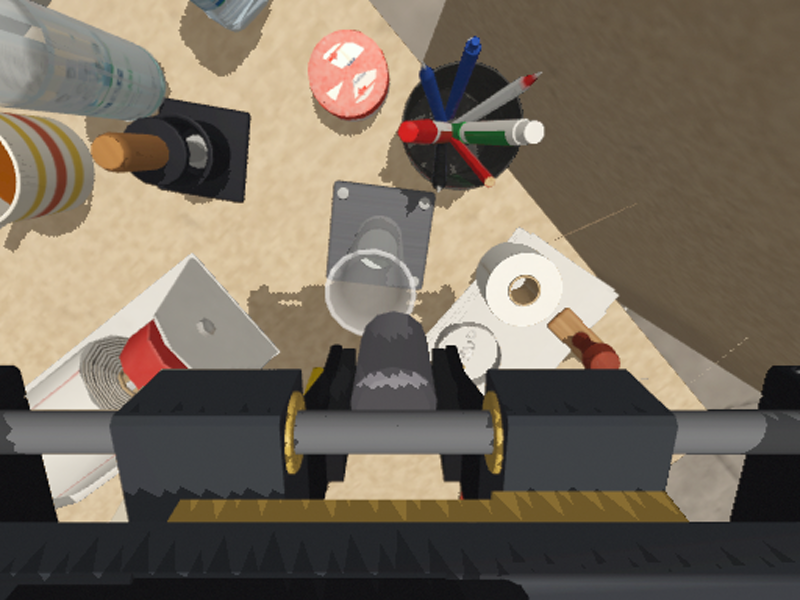

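Run:
```python
from h import *
import pickle
w=pickle.load(open('w3.pkl','rb'))
print('rim',onz(w,370.5*.64,293*.64,.177),'rod',onz(w,112*.64,153*.64,.145))
print('spacer foot (z~.219)',onz(w,392*.64,331*.64,.219))
c=np.array([.467,.034,.177])
for dx in(0,):
  print([np.round(proj(w,c+.0245*np.array([np.cos(a),np.sin(a),0]))/.64) for a in np.radians([0,32,122,180,212,302])])
to(.467,.034,.27,32)
```

```text
rim [0.46681768 0.03688226 0.177     ] rod [0.45048036 0.1934077  0.145     ]
spacer foot (z~.219) [0.46885821 0.02479693 0.219     ]
[array([401., 257.]), array([375., 249.]), array([329., 295.]), array([351., 332.]), array([376., 339.]), array([422., 296.])]
t 5.03 pos [0.467  0.0196 0.2678] shift cm [ 0.76 -1.22 -0.22] turn [ 0.  -0.   0.1] yaw 32.1 shift in target axes [ 0.76 -1.22 -0.22]
q [ 29.  -0. -37. 102.  -0.  78. -65.] F [ 0.6 -0.6 -0.8] op 0.0285 grip 29.999767220797366
```

```bash
python3 -m pendant '[[0.8,-1.3,0,0,0,0,0.9],[0,0,0,0,0,0,0.9],[0,0,0,0,0,0,0.9],[0,0,3,0,0,0,0.9],[0,0,0,0,0,0,0.9]]';  python3 -c "
from h import *
to(.467,.035,.211,32)"
```

```text
clock: 5.65
eef_pos: [0.466, 0.0332, 0.236]
ee_rot: [[0.849, 0.529, -0.003], [0.529, -0.849, -0.0], [-0.003, -0.002, -1.0]]
ft_force: [-0.4, 0.5, -1.1]
opening: 0.0279
grip_force: 30.0
t 5.65 pos [0.466  0.0332 0.236 ] shift cm [ 0.19 -0.1   2.5 ] turn [-0.1  0.2 -0.1] yaw 31.9 shift in target axes [ 0.18 -0.1   2.5 ]
q [ 28.   1. -38. 105.   1.  75. -68.] F [-0.4  0.5 -1.1] op 0.0279 grip 29.99998651408532
```

```bash
python3 -m pendant '[[0.15,-0.1,0.8,0,0,0,0.9],[0,0,0.7,0,0,0,0.9],[0,0,0,0,0,0,0.9],[0,0,0,0,0,0,0.9]]';  python3 -m pendant '[[0,0,0.4,0,0,0,0.9],[0,0,0,0,0,0,0.9]]';python3 -m pendant '[[0,0,0.4,0,0,0,0.9],[0,0,0,0,0,0,0.9]]'
```

```text
clock: 6.15
eef_pos: [0.468, 0.0356, 0.2228]
ee_rot: [[0.848, 0.53, 0.0], [0.53, -0.848, -0.0], [0.0, 0.0, -1.0]]
ft_force: [0.9, -0.1, -0.4]
opening: 0.028
grip_force: 30.0
clock: 6.4
eef_pos: [0.4677, 0.0355, 0.2183]
ee_rot: [[0.848, 0.53, -0.0], [0.53, -0.848, -0.0], [-0.0, -0.0, -1.0]]
ft_force: [0.3, 0.1, -0.7]
opening: 0.0281
grip_force: 30.0
clock: 6.65
eef_pos: [0.4676, 0.0355, 0.2142]
ee_rot: [[0.848, 0.53, -0.001], [0.53, -0.848, -0.0], [-0.0, -0.0, -1.0]]
ft_force: [0.7, -0.7, -0.8]
opening: 0.0279
grip_force: 30.0
```

```bash
python3 -m pendant '[[0,0,0.4,0,0,0,0.9],[0,0,0,0,0,0,0.9]]';  python3 -m pendant '[[0,0,0.4,0,0,0,0.9],[0,0,0,0,0,0,0.9]]';python3 -m pendant '[[0,0,0.4,0,0,0,0.9],[0,0,0,0,0,0,0.9]]'
```

```text
clock: 6.9
eef_pos: [0.4677, 0.0355, 0.2102]
ee_rot: [[0.848, 0.53, -0.0], [0.53, -0.848, -0.0], [-0.0, -0.0, -1.0]]
ft_force: [-0.4, 0.6, -0.0]
opening: 0.0276
grip_force: 30.0
clock: 7.15
eef_pos: [0.4677, 0.0355, 0.2062]
ee_rot: [[0.848, 0.53, -0.0], [0.53, -0.848, -0.0], [-0.0, -0.0, -1.0]]
ft_force: [-0.3, 0.4, -0.6]
opening: 0.0278
grip_force: 30.0
clock: 7.4
eef_pos: [0.4676, 0.0356, 0.2022]
ee_rot: [[0.848, 0.53, -0.0], [0.53, -0.848, -0.0], [-0.0, -0.0, -1.0]]
ft_force: [0.4, 0.6, -1.2]
opening: 0.028
grip_force: 30.0
```

```bash
python3 -m pendant '[[0,0,0.6,0,0,0,0.9],[0,0,0,0,0,0,0.9],[0,0,0,0,0,0,0.6],[0,0,0,0,0,0,0.5],[0,0,0,0,0,0,0.5]]';  python3 -m pendant '[[0,0,-3,0,0,0,0.5],[0,0,-3,0,0,0,0.5],[0,0,0,0,0,0,0.5]]';python3 - <<'E'
from h import *
s=capture('side');t=capture('top');w=capture('wrist')
to(.4135,-.168,.11,32)
for n,P in(('side',s),('top',t)):
    u,v=map(int,proj(P,(.467,.035,.1)))
    cv2.imwrite(f'pics/m_{n}.png',P['image'][v-45:v+45,u-45:u+45,::-1])
a=cv2.imread('pics/m_side.png');b=cv2.imread('pics/m_top.png');ww=w['image'][:,:,::-1]
cv2.imwrite('pics/m.png',np.hstack([cv2.resize(x,(266,266),interpolation=cv2.INTER_CUBIC) for x in(a,b)]+[cv2.resize(ww[100:290,160:350],(266,266))]))
E
```

```text
clock: 8.02
eef_pos: [0.4679, 0.0356, 0.1967]
ee_rot: [[0.848, 0.53, 0.0], [0.53, -0.848, -0.0], [0.0, 0.0, -1.0]]
ft_force: [0.3, 0.1, 0.4]
opening: 0.042
grip_force: 0.0
clock: 8.4
eef_pos: [0.469, 0.0358, 0.2586]
ee_rot: [[0.848, 0.53, 0.004], [0.53, -0.848, -0.0], [0.003, 0.002, -1.0]]
ft_force: [0.0, -0.2, -0.9]
opening: 0.0432
grip_force: 0.0
t 8.55 pos [0.4675 0.0355 0.2559] shift cm [-15.35  14.4   14.59] turn [-0.  0. -0.] yaw 32.0 shift in target axes [-15.36  14.39  14.59]
q [ 28.   1. -38. 103.   0.  77. -68.] F [-0.5  0.8 -0.9] op 0.0434 grip 0.0
```

View pics/m.png

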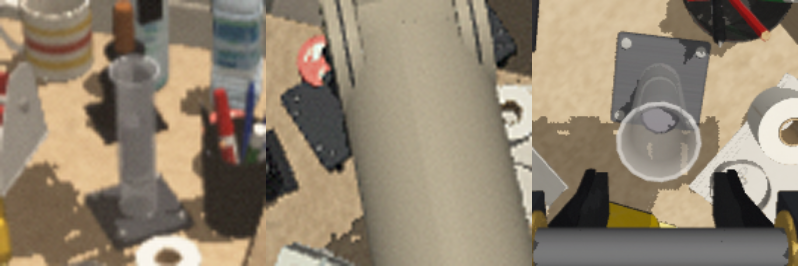

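```bash
python3 -m pendant '[[-3.85,3.6,0,0,0,0,0.5],[-3.85,3.6,0,0,0,0,0.5],[-3.85,3.6,0,0,0,0,0.5],[-3.85,3.6,0,0,0,0,0.5],[0,0,3,0,0,0,0.5]]';  python3 -m pendant '[[0,0,5,0,0,0,0.5],[0,0,4.6,0,0,0,0.5],[0,0,0,0,0,0,0.5],[0,0,0,0,0,0,0.5]]';python3 - <<'E'
from h import *
w=capture('wrist')
to(.4135,-.168,.05,32)
print(proj(w,(.4135,-.168,.06)))
im=cv2.resize(w['image'][100:300,130:396,::-1],(798,600),interpolation=cv2.INTER_CUBIC)
cv2.imwrite('pics/w4.png',im)
import pickle;pickle.dump(w,open('w4.pkl','wb'))
E
```

```text
clock: 9.18
eef_pos: [0.4127, -0.1723, 0.2266]
ee_rot: [[0.852, 0.524, 0.001], [0.524, -0.852, -0.001], [0.0, 0.002, -1.0]]
ft_force: [1.0, 1.8, -0.3]
opening: 0.0436
grip_force: 0.0
clock: 9.68
eef_pos: [0.4142, -0.1683, 0.1318]
ee_rot: [[0.848, 0.53, 0.001], [0.53, -0.848, -0.0], [0.001, 0.001, -1.0]]
ft_force: [0.1, -0.5, 0.4]
opening: 0.0435
grip_force: 0.0
t 9.72 pos [ 0.4146 -0.1685  0.1323] shift cm [-0.08 -0.11  8.23] turn [ 0.1 -0.1 -0. ] yaw 32.0 shift in target axes [-0.07 -0.1   8.23]
q [ 41.   3. -25. 116.   2.  61. -43.] F [ 0.7 -0.2 -0.3] op 0.0436 grip 0.0
[251.93631625 205.30889218]
```

View pics/w4.png

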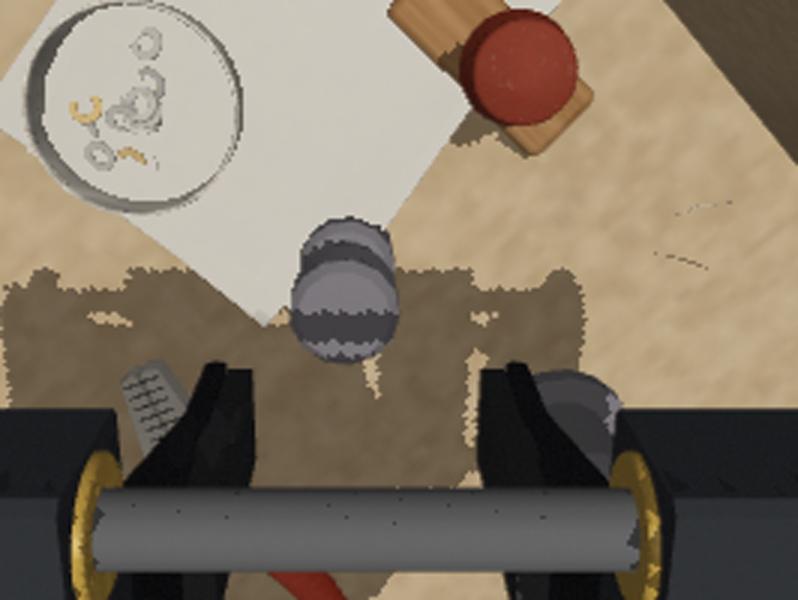

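Run:
```python
from h import *
import pickle
w=pickle.load(open('w4.pkl','rb'))
p=onz(w,245,203.5,.06);print(p);to(p[0],p[1],.05,32)
```

```text
[ 0.41194334 -0.16273634  0.06      ]
t 9.72 pos [ 0.4146 -0.1685  0.1323] shift cm [ 0.07 -0.64  8.23] turn [ 0.1 -0.1 -0. ] yaw 32.0 shift in target axes [ 0.08 -0.63  8.23]
q [ 41.   3. -25. 116.   2.  61. -43.] F [ 0.7 -0.2 -0.3] op 0.0436 grip 0.0
```

```bash
python3 -m pendant '[[0.05,-0.5,2.8,0,0,0,0.5],[0,0,2.8,0,0,0,0.5],[0,0,2.6,0,0,0,0.5],[0,0,0,0,0,0,0.5],[0,0,0,0,0,0,0.65]]' 30;python3 -m pendant '[[0,0,0,0,0,0,0.8],[0,0,0,0,0,0,0.9],[0,0,0,0,0,0,0.9]]'; python3 -c "
from h import *
to(.4677,.0355,.27,32)"
```

```text
clock: 10.35
eef_pos: [0.4125, -0.1641, 0.0503]
ee_rot: [[0.848, 0.53, 0.002], [0.53, -0.848, -0.001], [0.001, 0.002, -1.0]]
ft_force: [0.6, 0.6, 0.6]
opening: 0.0389
grip_force: 0.0
clock: 10.72
eef_pos: [0.4123, -0.164, 0.0497]
ee_rot: [[0.848, 0.53, 0.002], [0.53, -0.848, -0.001], [0.001, 0.002, -1.0]]
ft_force: [-0.8, 1.0, 8.4]
opening: 0.0277
grip_force: 30.0
t 10.72 pos [ 0.4123 -0.164   0.0497] shift cm [ 15.29 -13.94 -22.04] turn [ 0.1 -0.1 -0. ] yaw 32.0 shift in target axes [ 15.27 -13.98 -22.03]
q [ 39.  10. -25. 120.   5.  51. -47.] F [-0.8  1.   8.4] op 0.0277 grip 30.001366332369912
```

```bash
python3 -m pendant '[[0,0,-5.5,0,0,0,0.9],[0,0,-5.5,0,0,0,0.9],[0,0,-5.5,0,0,0,0.9],[0,0,-5.5,0,0,0,0.9],[3.8,-3.5,0,0,0,0,0.9]]' ;python3 -m pendant '[[3.8,-3.5,0,0,0,0,0.9],[3.8,-3.5,0,0,0,0,0.9],[3.8,-3.5,0,0,0,0,0.9],[0,0,0,0,0,0,0.9],[0,0,0,0,0,0,0.9]]'; python3 -c "
from h import *
to(.4677,.0355,.23,32)"
```

```text
clock: 11.35
eef_pos: [0.4263, -0.1165, 0.273]
ee_rot: [[0.852, 0.524, 0.007], [0.524, -0.852, -0.003], [0.004, 0.006, -1.0]]
ft_force: [2.0, 1.2, -2.2]
opening: 0.0281
grip_force: 30.0
clock: 11.98
eef_pos: [0.4659, 0.0352, 0.2686]
ee_rot: [[0.848, 0.53, -0.0], [0.53, -0.848, -0.0], [-0.0, 0.0, -1.0]]
ft_force: [-0.9, -0.4, -0.8]
opening: 0.0279
grip_force: 30.0
t 11.97 pos [0.4659 0.0352 0.2686] shift cm [0.17 0.07 3.86] turn [ 0.  0. -0.] yaw 32.0 shift in target axes [0.17 0.07 3.86]
q [ 30.  -0. -39. 102.  -0.  78. -67.] F [-0.9 -0.4 -0.8] op 0.0279 grip 29.99968935361906
```

```bash
python3 -m pendant '[[0.15,0.05,3,0,0,0,0.9],[0,0,1.5,0,0,0,0.9],[0,0,0,0,0,0,0.9],[0,0,0.4,0,0,0,0.9],[0,0,0,0,0,0,0.9]]';  python3 -m pendant '[[0,0,0.4,0,0,0,0.9],[0,0,0,0,0,0,0.9]]';python3 -m pendant '[[0,0,0.4,0,0,0,0.9],[0,0,0,0,0,0,0.9]]';python3 -m pendant '[[0,0,0.4,0,0,0,0.9],[0,0,0,0,0,0,0.9]]'
```

```text
clock: 12.6
eef_pos: [0.4678, 0.0359, 0.22]
ee_rot: [[0.848, 0.53, 0.001], [0.53, -0.848, -0.0], [0.0, 0.0, -1.0]]
ft_force: [-0.2, 0.5, -0.1]
opening: 0.028
grip_force: 30.0
clock: 12.85
eef_pos: [0.4675, 0.036, 0.2154]
ee_rot: [[0.848, 0.53, -0.0], [0.53, -0.848, -0.0], [-0.0, 0.0, -1.0]]
ft_force: [0.2, -0.1, -1.7]
opening: 0.0276
grip_force: 30.0
clock: 13.1
eef_pos: [0.4674, 0.036, 0.2112]
ee_rot: [[0.848, 0.53, -0.001], [0.53, -0.848, -0.0], [-0.0, -0.0, -1.0]]
ft_force: [0.1, 0.3, -1.3]
opening: 0.0282
grip_force: 30.0
clock: 13.35
eef_pos: [0.4674, 0.036, 0.2072]
ee_rot: [[0.848, 0.53, -0.0], [0.53, -0.848, -0.0], [-0.0, -0.0, -1.0]]
ft_force: [-0.3, -0.4, -1.5]
opening: 0.0274
grip_force: 30.0
```

```bash
python3 -m pendant '[[0,0,0.4,0,0,0,0.9],[0,0,0.4,0,0,0,0.9],[0,0,0.3,0,0,0,0.9],[0,0,0,0,0,0,0.9]]';  python3 -m pendant '[[0,0,0,0,0,0,0.6],[0,0,0,0,0,0,0.5],[0,0,0,0,0,0,0.5]]'; python3 -m pendant '[[0,0,-2,0,0,0,0.5],[0,0,-5,0,0,0,0.5],[0,0,0,0,0,0,0.5]]';python3 - <<'E'
from h import *
w=capture('wrist');s=capture('side')
im=[cv2.resize(w['image'][100:290,160:350,::-1],(399,399),interpolation=cv2.INTER_CUBIC)]
u,v=map(int,proj(s,(.467,.035,.12)))
im.append(cv2.resize(s['image'][v-35:v+35,u-35:u+35,::-1],(399,399),interpolation=cv2.INTER_CUBIC))
cv2.imwrite('pics/m2.png',np.hstack(im))
to(.45,.1915,.25,32)
E
```

```text
clock: 13.85
eef_pos: [0.4674, 0.036, 0.1962]
ee_rot: [[0.848, 0.53, -0.0], [0.53, -0.848, -0.0], [-0.0, -0.0, -1.0]]
ft_force: [1.3, 0.7, -0.5]
opening: 0.0282
grip_force: 30.0
clock: 14.22
eef_pos: [0.4676, 0.036, 0.1967]
ee_rot: [[0.848, 0.53, 0.0], [0.53, -0.848, -0.0], [0.0, 0.0, -1.0]]
ft_force: [-0.0, 0.1, 0.6]
opening: 0.042
grip_force: 0.0
clock: 14.6
eef_pos: [0.4693, 0.0364, 0.2699]
ee_rot: [[0.848, 0.53, 0.006], [0.53, -0.848, -0.0], [0.005, 0.004, -1.0]]
ft_force: [0.4, 0.2, -0.3]
opening: 0.0431
grip_force: 0.0
t 14.7 pos [0.4677 0.036  0.2665] shift cm [  6.74 -14.13   1.65] turn [ 0. -0. -0.] yaw 32.0 shift in target axes [  6.74 -14.13   1.65]
q [ 30.   0. -39. 102.   0.  78. -68.] F [-0.4 -0.5  0. ] op 0.0435 grip 0.0
```

View pics/m2.png

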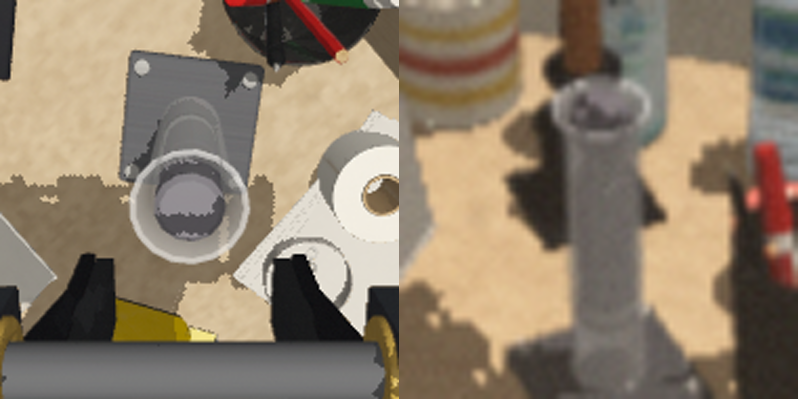

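```bash
python3 -m pendant '[[0,0,-1,0,0,-8.3,0.5],[0,0,0,0,0,-8.3,0.5],[0,0,0,0,0,-8.3,0.5],[0,0,0,0,0,-8.2,0.5],[0,0,0,0,0,0,0.5]]';python3 -c "
from h import *
to(.45,.192,.25,65)"
```

```text
clock: 15.32
eef_pos: [0.4671, 0.0359, 0.2754]
ee_rot: [[0.422, 0.907, -0.002], [0.907, -0.422, 0.0], [-0.001, -0.002, -1.0]]
ft_force: [-0.0, 0.3, -0.1]
opening: 0.0434
grip_force: 0.0
t 15.32 pos [0.4671 0.0359 0.2754] shift cm [13.44 -8.13  2.54] turn [-0.1  0.   0. ] yaw 65.0 shift in target axes [13.43 -8.14  2.54]
q [ 30.   0. -39. 101.  -0.  79. -34.] F [-0.   0.3 -0.1] op 0.0434 grip 0.0
```

```bash
python3 -m pendant '[[4.5,-2.7,0,0,0,0,0.5],[4.5,-2.7,0,0,0,0,0.5],[0,0,0,0,0,0,0.5],[0,0,0,0,0,0,0.5]]'
cat > rod.py <<'E'
from h import *
def fit(name,z0=.006,x0=(.45,.192)):
    c=capture(name)
    hsv=cv2.cvtColor(c['image'][:,:,::-1].copy(),cv2.COLOR_BGR2HSV)
    m=((hsv[...,0]>=5)&(hsv[...,0]<=16)&(hsv[...,1]>130)).astype(np.uint8)
    a=np.radians(np.arange(0,360,15));C=np.c_[np.cos(a),np.sin(a)]*.011
    def sil(x,y):
        P=np.array([proj(c,(x+p,y+q,z)) for z in(z0+.089,z0+.139) for p,q in C])*8
        k=np.zeros((384,512),np.uint8);cv2.fillConvexPoly(k,cv2.convexHull(P.astype(np.int32)),1,shift=3);return k
    k=cv2.dilate(sil(*x0),np.ones((25,25)));m&=k
    best=max(((float((sil(x0[0]+i,x0[1]+j)&m).sum()/max(1,(sil(x0[0]+i,x0[1]+j)|m).sum())),x0[0]+i,x0[1]+j) for i in np.arange(-.01,.0101,.001) for j in np.arange(-.01,.0101,.001)))
    print(name,int(m.sum()),np.round(best,4));return best
E
python3 -c "
from rod import *
to(.45,.192,.16,65)
fit('wrist');fit('side');fit('top')"
```

```text
clock: 15.82
eef_pos: [0.4564, 0.1399, 0.2759]
ee_rot: [[0.423, 0.906, -0.001], [0.906, -0.423, -0.0], [-0.001, -0.001, -1.0]]
ft_force: [-0.5, -0.3, -0.1]
opening: 0.0438
grip_force: 0.0
t 15.82 pos [0.4564 0.1399 0.2759] shift cm [ 4.46 -2.78 11.59] turn [-0.  0. -0.] yaw 65.0 shift in target axes [ 4.46 -2.78 11.59]
q [ 23.   2. -46. 100.   1.  79. -48.] F [-0.5 -0.3 -0.1] op 0.0438 grip 0.0
wrist 513 [0.8355 0.451  0.197 ]
side 100 [0.6159 0.453  0.192 ]
top 0 [0.    0.46  0.202]
```

```bash
python3 -m pendant '[[4.6,-2.9,0,0,0,0,0.5],[0,0,0,0,0,0,0.5],[0,0,5,0,0,0,0.5],[0,0,0,0,0,0,0.5],[0,0,0,0,0,0,0.5]]'; python3 -c "
from rod import *
to(.451,.1955,.11,65)
fit('wrist',x0=(.451,.195))"
```

```text
clock: 16.6
eef_pos: [0.4502, 0.1939, 0.2279]
ee_rot: [[0.422, 0.906, 0.001], [0.906, -0.422, 0.0], [0.001, 0.001, -1.0]]
ft_force: [0.7, 0.1, -0.2]
opening: 0.0438
grip_force: 0.0
t 16.6 pos [0.4502 0.1939 0.2279] shift cm [ 0.17 -0.   11.79] turn [ 0. -0.  0.] yaw 65.0 shift in target axes [ 0.18  0.   11.79]
q [ 18.   6. -49. 102.   5.  74. -57.] F [ 0.7  0.1 -0.2] op 0.0438 grip 0.0
wrist 798 [0.8356 0.451  0.199 ]
```

```bash
python3 -m pendant '[[0.1,0,3,0,0,0,0.5],[0,0,3,0,0,0,0.5],[0,0,1,0,0,0,0.5],[0,0,0,0,0,0,0.5],[0,0,0,0,0,0,0.5]]'; python3 -m pendant '[[0,0,1.2,0,0,0,0.5],[0,0,1.2,0,0,0,0.5],[0,0,0,0,0,0,0.5]]'; python3 -c "
from rod import *
to(.451,.195,.11,65)"
```

```text
clock: 17.27
eef_pos: [0.4508, 0.1956, 0.158]
ee_rot: [[0.421, 0.907, 0.002], [0.907, -0.421, 0.001], [0.001, 0.002, -1.0]]
ft_force: [0.3, 0.3, 0.0]
opening: 0.0434
grip_force: 0.0
clock: 17.65
eef_pos: [0.4492, 0.1949, 0.1313]
ee_rot: [[0.421, 0.907, -0.002], [0.907, -0.421, -0.001], [-0.001, -0.002, -1.0]]
ft_force: [0.4, -0.5, -0.2]
opening: 0.0435
grip_force: 0.0
t 17.65 pos [0.4492 0.1949 0.1313] shift cm [0.09 0.16 2.13] turn [-0.1  0.1  0.1] yaw 65.1 shift in target axes [0.09 0.15 2.13]
q [ 16.  13. -49. 109.  11.  63. -62.] F [ 0.4 -0.5 -0.2] op 0.0435 grip 0.0
```

```bash
python3 -m pendant '[[0,0,0.7,0,0,0,0.5],[0,0,0.7,0,0,0,0.5],[0,0,0,0,0,0,0.5]]'; python3 -m pendant '[[0,0,0.5,0,0,0,0.5],[0,0,0,0,0,0,0.5],[0,0,0,0,0,0,0.6],[0,0,0,0,0,0,0.7],[0,0,0,0,0,0,0.8]]' 60;python3 -m pendant '[[0,0,0,0,0,0,1],[0,0,0,0,0,0,1],[0,0,0,0,0,0,1]]'; python3 -c "
from rod import *
to(.467,.036,.11,65)"
```

```text
clock: 18.02
eef_pos: [0.4496, 0.1951, 0.1179]
ee_rot: [[0.421, 0.907, -0.001], [0.907, -0.421, -0.0], [-0.001, -0.001, -1.0]]
ft_force: [-0.2, -0.0, -0.1]
opening: 0.0436
grip_force: 0.0
clock: 18.65
eef_pos: [0.45, 0.1952, 0.1136]
ee_rot: [[0.421, 0.907, 0.0], [0.907, -0.421, -0.0], [0.0, 0.0, -1.0]]
ft_force: [-0.4, -0.1, 0.6]
opening: 0.0235
grip_force: 0.3
clock: 19.02
eef_pos: [0.45, 0.1952, 0.1136]
ee_rot: [[0.421, 0.907, 0.0], [0.907, -0.421, -0.0], [0.0, 0.0, -1.0]]
ft_force: [0.2, -0.4, 0.4]
opening: 0.0208
grip_force: 60.0
t 19.02 pos [0.45   0.1952 0.1136] shift cm [-13.73   8.24   0.36] turn [ 0.  -0.   0.1] yaw 65.1 shift in target axes [-13.71   8.26   0.36]
q [ 15.  14. -48. 110.  12.  61. -63.] F [ 0.2 -0.4  0.4] op 0.0208 grip 59.98129813873675
```

```bash
python3 -m pendant '[[0,0,-2,0,0,0,1],[0,0,-4,0,0,0,1],[0,0,-4.5,0,0,0,1],[0,0,-4.5,0,0,0,1],[0,0,-3.7,0,0,0,1]]'; python3 -m pendant '[[0,0,0,0,0,0,1],[0,0,0,0,0,0,1]]'; python3 -c "
from rod import *
s=sense();p=s['eef_pos']
b=fit('wrist',z0=p[2]-.1076,x0=p[:2]);fit('side',z0=p[2]-.1076,x0=p[:2]);
to(.4677,.0358,p[2],65)"
```

```text
clock: 19.65
eef_pos: [0.4498, 0.1953, 0.3022]
ee_rot: [[0.421, 0.907, 0.001], [0.907, -0.421, -0.0], [0.0, 0.001, -1.0]]
ft_force: [0.5, -0.1, -0.2]
opening: 0.0205
grip_force: 60.0
clock: 19.9
eef_pos: [0.4496, 0.1949, 0.2995]
ee_rot: [[0.421, 0.907, -0.001], [0.907, -0.421, -0.001], [-0.001, -0.001, -1.0]]
ft_force: [0.0, -0.1, -1.8]
opening: 0.0208
grip_force: 60.0
wrist 1785 [0.4961 0.4506 0.1989]
side 98 [0.5297 0.4446 0.1879]
t 20.0 pos [0.4494 0.1949 0.2992] shift cm [-13.66   8.35  -0.03] turn [-0.1  0.1  0.1] yaw 65.1 shift in target axes [-13.65   8.38  -0.03]
q [ 20.   4. -50.  96.   3.  82. -55.] F [-0.1  0.8 -1.5] op 0.0209 grip 59.98035226366483
```

```bash
python3 -m pendant '[[-4.6,2.8,0,0,0,0,1],[-4.6,2.8,0,0,0,0,1],[-4.5,2.75,0,0,0,0,1],[0,0,0,0,0,0,1],[0,0,0,0,0,0,1]]'; python3 -c "
from rod import *
to(.4677,.0358,.2896,65)"; python3 -m pendant '[[0,0,0,0,0,0,1]]'
```

```text
clock: 20.62
eef_pos: [0.4677, 0.0364, 0.2998]
ee_rot: [[0.421, 0.907, -0.001], [0.907, -0.421, 0.001], [-0.0, -0.001, -1.0]]
ft_force: [0.3, 0.9, -1.5]
opening: 0.0206
grip_force: 60.0
t 20.62 pos [0.4677 0.0364 0.2998] shift cm [-0.05  0.03  1.02] turn [-0.1  0.   0.1] yaw 65.1 shift in target axes [-0.05  0.03  1.02]
q [ 31.  -1. -40.  99.  -0.  82. -34.] F [ 0.3  0.9 -1.5] op 0.0206 grip 59.98057701654034
clock: 20.75
eef_pos: [0.4678, 0.0372, 0.3003]
ee_rot: [[0.419, 0.908, -0.0], [0.908, -0.419, 0.0], [-0.0, -0.0, -1.0]]
ft_force: [0.0, 0.0, -1.4]
opening: 0.0208
grip_force: 60.0
```

Lower to the roller with force watching.

```bash
python3 -m pendant '[[-0.1,0,0.8,0,0,0,1],[0,0,0,0,0,0,1]]'; for i in 1; do :; done; python3 -m pendant '[[0,0,0.4,0,0,0,1],[0,0,0,0,0,0,1]]';python3 -m pendant '[[0,0,0.4,0,0,0,1],[0,0,0,0,0,0,1]]'; python3 -m pendant '[[0,0,0.4,0,0,0,1],[0,0,0,0,0,0,1]]'
```

```text
clock: 21.0
eef_pos: [0.4671, 0.0352, 0.2917]
ee_rot: [[0.42, 0.907, -0.001], [0.907, -0.42, -0.0], [-0.001, -0.001, -1.0]]
ft_force: [-0.1, 0.1, -1.4]
opening: 0.0207
grip_force: 60.0
clock: 21.25
eef_pos: [0.4675, 0.0349, 0.2882]
ee_rot: [[0.421, 0.907, -0.0], [0.907, -0.421, -0.0], [-0.0, -0.0, -1.0]]
ft_force: [0.9, 1.2, -1.8]
opening: 0.021
grip_force: 60.0
clock: 21.5
eef_pos: [0.4677, 0.0349, 0.2845]
ee_rot: [[0.421, 0.907, 0.0], [0.907, -0.421, -0.0], [0.0, 0.0, -1.0]]
ft_force: [-0.1, -0.2, -0.4]
opening: 0.0204
grip_force: 60.0
clock: 21.75
eef_pos: [0.4677, 0.0349, 0.2806]
ee_rot: [[0.421, 0.907, 0.0], [0.907, -0.421, -0.0], [0.0, 0.0, -1.0]]
ft_force: [0.2, 0.0, 3.1]
opening: 0.0206
grip_force: 60.0
```

```bash
python3 -m pendant '[[0,0,0.3,0,0,0,1],[0,0,0,0,0,0,1]]'; python3 -m pendant '[[0,0,0.3,0,0,0,1],[0,0,0,0,0,0,1]]';python3 -m pendant '[[0,0,0.3,0,0,0,1],[0,0,0,0,0,0,1]]'
```

```text
clock: 22.0
eef_pos: [0.4677, 0.0349, 0.2776]
ee_rot: [[0.421, 0.907, 0.0], [0.907, -0.421, -0.0], [0.0, 0.0, -1.0]]
ft_force: [0.4, -0.7, 2.5]
opening: 0.0206
grip_force: 60.0
clock: 22.25
eef_pos: [0.4676, 0.0349, 0.2746]
ee_rot: [[0.421, 0.907, 0.0], [0.907, -0.421, -0.0], [-0.0, 0.0, -1.0]]
ft_force: [0.1, 0.8, 2.8]
opening: 0.0207
grip_force: 60.0
clock: 22.5
eef_pos: [0.4676, 0.0349, 0.2715]
ee_rot: [[0.421, 0.907, -0.0], [0.907, -0.421, -0.0], [-0.0, 0.0, -1.0]]
ft_force: [0.7, 0.3, 3.1]
opening: 0.0207
grip_force: 60.0
```

```bash
python3 -m pendant '[[0,0,0.5,0,0,0,1],[0,0,0.5,0,0,0,1],[0,0,0,0,0,0,1]]'; python3 -m pendant '[[0,0,0.5,0,0,0,1],[0,0,0.3,0,0,0,1],[0,0,0,0,0,0,1]]';python3 -m pendant '[[0,0,0.2,0,0,0,1],[0,0,0,0,0,0,1]]';python3 -m pendant '[[0,0,0.2,0,0,0,1],[0,0,0,0,0,0,1]]'
```

```text
clock: 22.88
eef_pos: [0.4674, 0.0348, 0.2612]
ee_rot: [[0.421, 0.907, -0.001], [0.907, -0.421, -0.0], [-0.0, -0.001, -1.0]]
ft_force: [-0.3, 0.3, 1.0]
opening: 0.0208
grip_force: 60.0
clock: 23.25
eef_pos: [0.4675, 0.0349, 0.2534]
ee_rot: [[0.421, 0.907, -0.0], [0.907, -0.421, -0.0], [-0.0, -0.0, -1.0]]
ft_force: [-0.1, 0.5, 1.8]
opening: 0.0205
grip_force: 60.0
clock: 23.5
eef_pos: [0.4677, 0.0349, 0.2516]
ee_rot: [[0.421, 0.907, 0.0], [0.907, -0.421, -0.0], [-0.0, 0.0, -1.0]]
ft_force: [0.9, -0.4, 3.3]
opening: 0.0208
grip_force: 60.0
clock: 23.75
eef_pos: [0.4676, 0.0349, 0.2495]
ee_rot: [[0.421, 0.907, 0.0], [0.907, -0.421, -0.0], [-0.0, 0.0, -1.0]]
ft_force: [0.6, -0.5, 4.6]
opening: 0.0209
grip_force: 60.0
```

```bash
python3 -m pendant '[[0,0,0.2,0,0,0,1],[0,0,0,0,0,0,1]]';python3 -m pendant '[[0,0,0.2,0,0,0,1],[0,0,0,0,0,0,1]]'
```

```text
clock: 24.0
eef_pos: [0.4686, 0.0351, 0.2493]
ee_rot: [[0.421, 0.907, 0.003], [0.907, -0.421, -0.0], [0.001, 0.003, -1.0]]
ft_force: [-1.4, 0.2, 16.2]
opening: 0.021
grip_force: 60.0
clock: 24.25
eef_pos: [0.4697, 0.0353, 0.2491]
ee_rot: [[0.421, 0.907, 0.006], [0.907, -0.421, -0.0], [0.002, 0.006, -1.0]]
ft_force: [-2.1, 0.2, 29.8]
opening: 0.0207
grip_force: 60.0
```

```bash
python3 -m pendant '[[0,0,-0.5,0,0,0,1],[0,0,-2,0,0,0,1],[0,0,-3.1,0,0,0,1],[0,0,0,0,0,0,1],[0,0,0,0,0,0,1]]'; python3 -m pendant '[[4.6,-2.8,0,0,0,0,1],[4.6,-2.8,0,0,0,0,1],[4.4,-2.65,0,0,0,0,1],[0,0,0,0,0,0,1],[0,0,0,0,0,0,1]]'; python3 -c "
from rod import *
to(.45,.1952,.17,65)"
```

```text
clock: 24.88
eef_pos: [0.467, 0.0348, 0.3003]
ee_rot: [[0.421, 0.907, -0.002], [0.907, -0.421, -0.0], [-0.001, -0.002, -1.0]]
ft_force: [-0.3, -0.4, -1.1]
opening: 0.0209
grip_force: 60.0
clock: 25.5
eef_pos: [0.4497, 0.1923, 0.3004]
ee_rot: [[0.421, 0.907, -0.002], [0.907, -0.421, -0.001], [-0.002, -0.001, -1.0]]
ft_force: [0.3, -0.4, -1.6]
opening: 0.0213
grip_force: 60.0
t 25.5 pos [0.4497 0.1923 0.3004] shift cm [ 0.3  -0.08 13.04] turn [-0.1  0.1  0.1] yaw 65.1 shift in target axes [ 0.27 -0.1  13.04]
q [ 20.   4. -50.  96.   3.  82. -55.] F [ 0.3 -0.4 -1.6] op 0.0213 grip 59.97925962234149
```

```bash
python3 -m pendant '[[0.2,-0.1,0,0,0,0,1],[0,0,4.5,0,0,0,1],[0,0,4.5,0,0,0,1],[0,0,3,0,0,0,1],[0,0,0,0,0,0,1]]'; python3 -m pendant '[[0,0,0,0,0,0,1],[0,0,0,0,0,0,1]]'; python3 -c "
from rod import *
to(.45,.1952,.1146,65)"
```

```text
clock: 26.12
eef_pos: [0.449, 0.1938, 0.1798]
ee_rot: [[0.422, 0.906, -0.004], [0.906, -0.422, -0.001], [-0.003, -0.003, -1.0]]
ft_force: [-0.0, 0.8, -0.4]
opening: 0.0205
grip_force: 60.0
clock: 26.38
eef_pos: [0.4508, 0.1954, 0.183]
ee_rot: [[0.421, 0.907, 0.002], [0.907, -0.421, 0.0], [0.001, 0.002, -1.0]]
ft_force: [1.1, 0.7, -2.0]
opening: 0.0204
grip_force: 60.0
t 26.38 pos [0.4508 0.1954 0.183 ] shift cm [-0.06 -0.08  6.84] turn [ 0.1 -0.1  0.1] yaw 65.1 shift in target axes [-0.05 -0.07  6.84]
q [ 18.   9. -50. 106.   8.  69. -59.] F [ 1.1  0.7 -2. ] op 0.0204 grip 59.97964112335467
```

```bash
python3 -m pendant '[[-0.05,-0.05,1.3,0,0,0,1],[0,0,1.3,0,0,0,1],[0,0,0,0,0,0,1]]'; python3 -m pendant '[[0,0,1.5,0,0,0,1],[0,0,1.3,0,0,0,1],[0,0,0,0,0,0,1]]'; python3 -m pendant '[[0,0,0.7,0,0,0,1],[0,0,0.4,0,0,0,1],[0,0,0,0,0,0,1],[0,0,0,0,0,0,1]]'
```

```text
clock: 26.75
eef_pos: [0.4485, 0.1946, 0.1541]
ee_rot: [[0.421, 0.907, -0.002], [0.907, -0.421, -0.001], [-0.002, -0.002, -1.0]]
ft_force: [0.4, -0.3, -1.4]
opening: 0.0207
grip_force: 60.0
clock: 27.12
eef_pos: [0.4485, 0.1947, 0.1262]
ee_rot: [[0.421, 0.907, -0.002], [0.907, -0.421, -0.0], [-0.001, -0.002, -1.0]]
ft_force: [-0.1, -0.8, -1.9]
opening: 0.0205
grip_force: 60.0
clock: 27.62
eef_pos: [0.4494, 0.195, 0.1167]
ee_rot: [[0.421, 0.907, 0.0], [0.907, -0.421, 0.0], [0.0, 0.0, -1.0]]
ft_force: [0.2, -0.1, -1.7]
opening: 0.0208
grip_force: 60.0
```

```bash
python3 -m pendant '[[0,0,0.2,0,0,0,1],[0,0,0,0,0,0,1]]'; python3 -m pendant '[[0,0,0.1,0,0,0,1],[0,0,0,0,0,0,1]]'
```

```text
clock: 27.88
eef_pos: [0.4493, 0.1949, 0.1145]
ee_rot: [[0.421, 0.907, -0.0], [0.907, -0.421, -0.0], [-0.0, 0.0, -1.0]]
ft_force: [-0.7, -0.4, -2.1]
opening: 0.0204
grip_force: 60.0
clock: 28.12
eef_pos: [0.4494, 0.195, 0.1136]
ee_rot: [[0.421, 0.907, 0.0], [0.907, -0.421, -0.0], [0.0, 0.0, -1.0]]
ft_force: [0.7, 0.6, -0.6]
opening: 0.0207
grip_force: 60.0
```

```bash
python3 -m pendant '[[0,0,0,0,0,0,0.7],[0,0,0,0,0,0,0.6],[0,0,0,0,0,0,0.5],[0,0,0,0,0,0,0.5]]' 20; python3 -m pendant '[[0,0,-2,0,0,0,0.5],[0,0,-4,0,0,0,0.5],[0,0,-5,0,0,0,0.5],[0,0,-5,0,0,0,0.5],[0,0,0,0,0,0,0.5]]';python3 -m pendant '[[-4,2.5,0,0,0,0,0.5],[-4,2.5,0,0,0,0,0.5],[0,0,0,0,0,0,0.5],[0,0,0,0,0,0,0.5]]'
python3 - <<'E'
from rod import *
to(.45,.19,.28,65);fit('wrist');fit('side')
# did anything else move: compare with the first side/top pictures
s=capture('side')
a=cv2.imread('pics/st.png')
d=cv2.absdiff(a,s['image'][:,:,::-1].copy()).max(2)>40
for n,P in dict(stamp=(.485,-.17,.03),flang=(.4,-.252,.03),label=(.496,-.083,.03),tin=(.418,-.09,.01),mug=(.376,.297,.04),pot=(.553,.031,.06),spacer=(.473,-.241,.03),waist=(.413,-.167,.03),mag=(.467,.035,.1),rod=(.45,.192,.12)).items():
    u,v=proj(s,P).astype(int);print(n,int(d[v-8:v+9,u-8:u+9].sum()),end=' ')
# roller top in tube: not visible steps; brightness along tube axis (side)
print()
for z in np.arange(.03,.18,.01):
    u,v=proj(s,(.467,.035,z)).astype(int);print(round(z,2),s['image'][v,u],a[v,u][::-1],end='; ')
E
```

```text
clock: 28.62
eef_pos: [0.4494, 0.1949, 0.1136]
ee_rot: [[0.421, 0.907, 0.0], [0.907, -0.421, -0.0], [0.0, 0.0, -1.0]]
ft_force: [1.2, -0.2, -0.5]
opening: 0.0415
grip_force: 0.0
clock: 29.25
eef_pos: [0.4507, 0.1959, 0.277]
ee_rot: [[0.421, 0.907, 0.006], [0.907, -0.421, 0.001], [0.004, 0.005, -1.0]]
ft_force: [-0.3, 0.9, 0.1]
opening: 0.0438
grip_force: 0.0
clock: 29.75
eef_pos: [0.4606, 0.1019, 0.273]
ee_rot: [[0.421, 0.907, -0.001], [0.907, -0.421, 0.0], [-0.0, -0.001, -1.0]]
ft_force: [1.6, 0.1, -0.1]
opening: 0.0434
grip_force: 0.0
t 29.75 pos [0.4606 0.1019 0.273 ] shift cm [ 7.54 -4.67 -0.7 ] turn [-0.   0.   0.1] yaw 65.1 shift in target axes [ 7.54 -4.69 -0.7 ]
q [ 28.   1. -46. 101.   1.  79. -43.] F [ 1.6  0.1 -0.1] op 0.0434 grip 0.0
wrist 591 [0.8263 0.451  0.196 ]
side 98 [0.6026 0.453  0.192 ]
stamp 0 flang 0 label 0 tin 15 mug 0 pot 0 spacer 203 waist 170 mag 1 rod 0 
0.03 [109 101  97] [126 120 115]; 0.04 [107  99  94] [112 106  99]; 0.05 [112 102  98] [120 115 107]; 0.06 [106 100  95] [120 116 108]; 0.07 [109 101  97] [121 111 104]; 0.08 [107 101  97] [134 126 114]; 0.09 [108 101  96] [137 126 119]; 0.1 [106 102  95] [116 108 104]; 0.11 [106  99  95] [114 108 102]; 0.12 [102  98  92] [114 108 104]; 0.13 [118 113 109] [116 110 103]; 0.14 [105  98  95] [111 105  99]; 0.15 [109 103  99] [113 107 101]; 0.16 [126 121 113] [125 119 113]; 0.17 [97 90 86] [98 90 86];
```

```bash
python3 -c "
from plant import *
print(close_job())"
```

```text
the job is handed in; nothing more can be done
None
```

The job is handed in, but no verdict was returned. The spacer is in the tube with the waisted roller on top, the ramrod met a hard stop at the expected height (about 30 N), and the ramrod is back in its holder. The last pictures show no sign that anything else moved.

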